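# Extend the telescopic bottle brush to its second stop

## Robot

A 6-joint arm with a two-finger parallel gripper is mounted at the origin on a cart in front of the work surface, level with it; the furniture and walls round the work are solid. World frame = base frame: x ahead of the robot, y to its left, z up, the work surface at z = 0. Lengths are in m, angles in degrees, forces in N, time in s.
With the tool pointing down it reaches from about 0.25 to 0.725 m from the base axis. Payload 9.7 kg.
Tool frame: the origin (TCP) lies at the centre of the arm's flange, where the gripper is bolted on; the fingertips stand 173 mm ahead of it and the grasp point (between the pads) lies 155 mm ahead of it; z points along the fingers, y is the line along which they close (so a half turn about z gives the same grasp; the last joint's range is limited). The gripper opens to 85 mm and grips with 20 to 120 N. Pads are 22 mm wide; open, the fingers measure 114 mm over their backs; the gripper's body (76 mm by 85 mm) begins 54 mm behind the grasp point. The pads swing forward as they close: fully open they stand 13 mm farther back than shut.
Start: joints at [76.375, 4.979, 10.078, 95.1, 0, 90], TCP at [0.13, 0.535, 0.405] pointing down, gripper open.
Joint ranges: [-179.16, 179.16], [-48.56, 103.87], [-65.8, 70.77], [-126.05, 130.52], [-82.76, 87.17], [-180, 180]. Speed limits (degrees/s): [127.2, 127.2, 147.25, 180, 180, 180].

## Interface

Orientations are given as [roll, pitch, yaw] about the fixed x, y, z axes, in that order (R = Rz(yaw) Ry(pitch) Rx(roll)).
In Python, from workcell import monitor, camera, get_calibration, bot gives the robot as it stands.
- The arm moves only by the tool carry_out, never from a script. Its argument "targets" is text: rows parted by semicolons, each of 7 numbers parted by spaces: the shift along the tool's x, y, z in units of 0.04 m (1.0 is 0.04 m), then the turn, a rotation vector about the tool's x, y, z in units of 0.1 rad (1.0 is 0.1 rad), then the opening, from -1 (shut) to 1 (fully open), so that 0 is half open. A call has exactly 8 rows; each row shifts and turns the commanded pose from where the row before left it, along the tool's axes as they then stand; what a row does not reach is not made up. A row lasts 1/12 s, in which the tool goes at most 41.7 mm and 7.16 degrees, less where a joint would pass 70% of its speed; a pose out of reach is approached as far as the arm can. A call with a number of a shift or a turn outside -1 to 1 is refused whole. A call with a gripper value outside its range is refused whole. The fingers move at their own pace and stop on an object; "newtons" is the grip in N (left out, the last holds). Time passes only in rows, so rows that do not move let the fingers close, or fill a call up. It gives the time, the measured TCP pose, the force, the opening and the grip force at its end, in the units of the state.
- monitor.get_obs(): the state, without advancing time (a new reading comes with each control period).
- camera(name): name is "scene" or "top" or "wrist"; returns the picture (400x640x3 uint8, red, green, blue); there is no depth.
- get_calibration(name): a dict with "fx", "fy", "cx", "cy" (pixels), "view" (4x4, takes a point from world to camera coordinates). Camera axes: x right, y down, z forward; pixel columns grow to the right and rows downward; lengths in m; the calibration is good to about 2 mm. A picture is of the moment at which its call begins: read the wrist's pose just before it. get_calibration takes no time and is no camera call; for the wrist camera it gives the pose at the moment of the call.
- bot.job_done(): hands the job in; it is judged then, once.
The state is a dict: "time": time; "q": joint angles; "qd": joint speeds; "joint_efforts": joint torques, N m; "ee_pos": TCP position; "tcp_rot": TCP orientation; "wrist_force": force on the tool from outside, world axes, zero at the start; "torque": the same for the moment, N m; "opening": finger opening in m; "grasp_force": force on a finger pad.
Only numpy, scipy, OpenCV 4.12 (cv2) and the standard library are available. Lean on these libraries where they do the work, as an engineer would, in place of code of your own. Each camera call takes 0.05 s, during which the arm holds its last target. There are 200 camera calls.

## Task

The telescopic bottle brush was left leaning in the drinking glass: stand it upright, bristles down, in its white brush stand and push it fully home into the catch, still closed. While the stand holds it, press the button on the handle, pull the handle up past the first stop to the second (its full length) and let the button spring out again so that it locks there. Then pull the locked brush up out of the stand and finish while holding it, still locked with the button out, extended and upright in the air above the height of the stand, with the glass left standing and the other things on the worktop undisturbed.

Things in the scene. Friction and masses are not known exactly. Their poses are not given: they have to be found in the camera images.
- brush: Telescopic bottle brush, 0.28 kg, 170 mm long closed, 240 mm extended; starts closed, leaning about 27 deg in the glass, bristles down. Origin: bristle tip, on the axis; z runs from bristles to handle. White bristles (33 mm diameter) from 0 to 45 mm along z, grey ferrule (42 mm, groove round it at 58 mm) to 68 mm, then a 14 mm steel rod, then the handle.
- handle_button (a point): Point on the handle's axis level with the button's middle, 140 mm from the bristle tip when closed, 30 mm below the handle's top face; moves with the handle, axes as brush. At the start the button is on the upper side (x leans up) and the plain flats face sideways.
- handle_top (a point): Middle of the handle's top face, 170 mm from the bristle tip when closed (a wire loop stands 8 mm above it). The black handle is 95 mm long, 28 x 28 mm square with soft edges, and slides on the rod. Its +y and -y sides are plain flats, 28 mm apart: carry it by these without touching the button.
- button_face (a point): Middle of the face of the grey push button, on the +x side of the handle (15 mm wide along y, 25 mm tall), 20 mm from the axis when out. Handle and button measure 34 mm along x with the button out, 29 mm pressed. Squeeze the handle across its x sides at this height to press it: one finger on the button, one on the plain back.
- brush_handle (a joint): How far the handle is drawn out along brush z, in m: 0 closed, 0.035 first stop, 0.070 second stop, also the end of travel. A tooth locks it at each stop unless the button is pressed (play 1 mm closed, 2 mm at the first stop; locked from 0.067 up at the second). Button pressed: slides with about 3 N of friction, passes the first stop freely and stays where left.
- brush_button (a joint): Travel of the button, in m: 0 fully out (locked, if the handle is at a stop), about 0.003 if let go between stops (the tooth rides on the rod), 0.005 fully pressed. The handle is free from about 0.003. The spring needs 3 N to start and 6.5 N fully pressed.
- stand: Brush stand, fixed: white round ceramic pot, 74 mm in diameter, foot 110 mm across, black collar 77 mm across at the rim, 77 mm high. Origin under its middle, on the worktop; yaw has no meaning. Straight round bore 46 mm wide. Three spring balls in the collar, 66 mm up, snap into the ferrule's groove: pushing home takes 6 to 15 N over the last 20 mm, pulling out 12 to 18 N.
- stand_floor (a point): Middle of the bore's floor, 8 mm above the worktop: the bristle tip (origin of brush) is here when the brush is fully home. Then the ferrule's top is level with the rim and the whole handle stands above the stand; the middle of the button is 148 mm above the worktop (218 mm at the second stop).
- stand_mouth (a point): Middle of the stand's mouth, 77 mm above the worktop.
- glass: Clear drinking glass, loose, 79 mm in diameter at the rim and 90 mm high, 0.22 kg; origin under its middle. The brush starts in it, resting on its rim. It may shift a little but must stay upright.
- cup: White straight mug with a handle, 82 x 112 x 94 mm, bystander; origin under its middle.
- bowl: White china bowl, 150 mm across, 67 mm high, bystander; origin under its middle.
- oil_bottle: Small corked oil bottle, 62 mm across, 149 mm high, bystander; origin under its middle.
- teaspoon: Steel teaspoon lying flat, 132 x 28 x 11 mm, bystander; origin under its middle.

How it is judged (in metres and radians):
On the way, in this order (a step that is already met when the one before it is completed fails the run):
1. the closed brush stands upright in the stand, fully home in the catch (horizontal distance between brush and stand_floor below 0.005 m and z of brush in the frame of stand_floor between -0.003 and 0.003 m and angle between brush's own z axis and vertical below 0.08 rad and value of joint brush_handle below 0.004 m), for 0.2 s.
2. the handle is drawn out to the second stop and locked there, the button out again, while the brush is still home in the stand (horizontal distance between brush and stand_floor below 0.005 m and z of brush in the frame of stand_floor between -0.003 and 0.003 m and angle between brush's own z axis and vertical below 0.08 rad and value of joint brush_handle above 0.066 m and value of joint brush_button below 0.0012 m), for 0.2 s.
At the end, for the whole second after the job is handed in: Fingers hold the brush still, upright within 0.2 rad, bristle tip over 80 mm above the worktop, off stand and glass; handle out over 66 mm with the button out within 1.2 mm (locked at the second stop). Glass upright; mug, bowl, bottle, teaspoon within 40 mm of their starts (value of joint brush_handle above 0.066 m and value of joint brush_button below 0.0012 m and height (world z) of brush above 0.08 m and angle between brush's own z axis and vertical below 0.2 rad and contact force between the fingers and brush above 1 N and contact force between brush and stand below 0.1 N and contact force between brush and glass below 0.1 N and linear speed of brush below 0.03 m/s and angle between glass's own z axis and vertical below 0.1 rad and distance of each of cup, bowl, oil_bottle, teaspoon from where it was at the start of the episode below 0.04 m); the arm keeps its last pose, push and grip.
It fails at once if the glass is knocked over (leans more than 0.35 rad) (angle between glass's own z axis and vertical above 0.35 rad).
It fails at once if the mug, bowl, oil bottle or teaspoon is pushed more than 40 mm (distance of any of cup, bowl, oil_bottle, teaspoon from where it was at the start of the episode above 0.04 m).
It also fails if it takes over 61 s, if anything falls off the work surface, if the arm or the gripper's body presses on something with over 40 N, if the wrist force passes 120 N, or if a joint passes its speed limit or range.

## Working session

There is one attempt and no reset: what is moved stays moved. The work goes in short steps, Python scripts to look and compute and a tool call to move; the robot and the scene stay as the last step left them, time stands still between calls to the robot, and variables do not carry over. Pictures are saved under pics/ and viewed, at most 10 in all, crops included, and the job is handed in when it is done.

Besides the shell and the picture viewer there is one more tool, called after "Request:" in YAML: its name, and indented under it one key for each argument. carry_out: Moves the arm, as the interface text tells. Shifts and turns lie within -1 to 1; 1 stands for 0.04 m of shift or 0.1 rad of turn. Its arguments: {"type":"object","properties":{"targets":{"type":"string"},"newtons":{"type":"number"}},"required":["targets"]}

```bash
mkdir -p pics; ls
python3 - <<'E'
from workcell import monitor,camera,get_calibration,bot
import cv2,numpy as np
o=monitor.get_obs();print(o)
for n in("scene","top"):
    c=get_calibration(n);print(n,c['fx'],c['fy'],c['cx'],c['cy'],np.round(c['view'],4).tolist())
    cv2.imwrite(f"pics/{n}0.png",camera(n)[:,:,::-1])
E
```

```text
pics
{'time': 0.0, 'q': array([ 7.63762753e+01,  5.00875100e+00,  1.00334288e+01,  9.51014861e+01,
       -1.67686356e-03,  8.99989648e+01]), 'qd': array([-0.08779146, -0.01938555, -0.02182247,  0.1229671 , -0.01571181,
       -0.04219994]), 'joint_efforts': array([-3.61797374e-04, -5.20394039e+01,  4.64797640e+01,  1.65970920e-02,
        1.09491673e-04,  7.88796910e-06]), 'ee_pos': array([0.12954785, 0.53450423, 0.40399629]), 'tcp_rot': array([-1.79923192e+02,  1.67547424e-03,  1.66377313e+02]), 'wrist_force': array([-0.681019  , -0.25963468, -0.40967466]), 'torque': array([-0.0282039 , -0.0357931 ,  0.02943579]), 'grasp_force': 0.0, 'opening': 0.0852746843894451}
scene 493.96222221319755 493.96222221319755 317.5229208882316 197.37785471589794 [[0.5999, -0.7998, 0.0208, -0.3891], [-0.5803, -0.4529, -0.6768, 0.3038], [0.5508, 0.394, -0.7358, 1.0245], [0.0, 0.0, 0.0, 1.0]]
top 401.13652279891784 401.13652279891784 323.4661008341797 199.02104339360568 [[-0.0254, -0.9991, -0.0326, -0.0857], [-0.9961, 0.0281, -0.0841, 0.4874], [0.085, 0.0304, -0.9959, 1.0042], [0.0, 0.0, 0.0, 1.0]]
```

View pics/scene0.png

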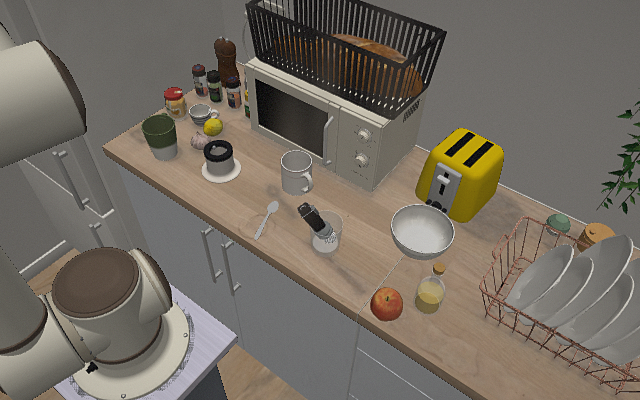

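View pics/top0.png

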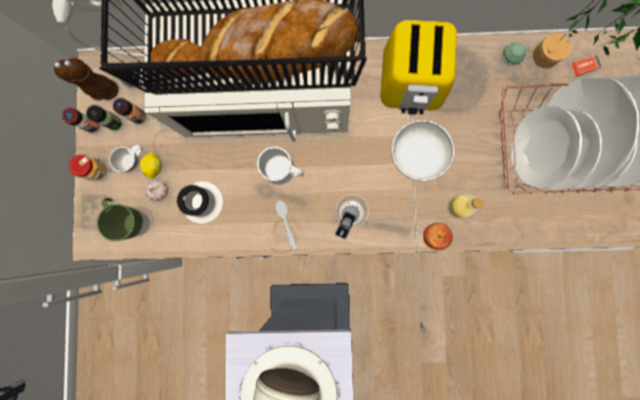

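The scene shows the brush in the glass at scene (318,228) / top (350,215), leaning toward the robot. The stand is at scene (219,158) / top (195,200). I'll crop both for detail.

Run:
```python
import cv2,numpy as np
s=cv2.imread('pics/scene0.png');t=cv2.imread('pics/top0.png')
f=lambda im,x,y,w,h,k:cv2.resize(im[y:y+h,x:x+w],None,fx=k,fy=k,interpolation=cv2.INTER_CUBIC)
a=f(s,290,190,66,75,6);b=f(t,320,190,66,75,6)
cv2.imwrite('pics/crop1.png',np.hstack([a,b]))
for n,im,(x,y,w,h) in(("scene",s,(190,130,60,60)),("top",t,(170,175,60,55)),("sceneB",s,(290,190,60,70)),("topB",t,(325,190,50,55))):
    m=(im.max(2)<70).astype(np.uint8);z=np.zeros_like(m);z[y:y+h,x:x+w]=m[y:y+h,x:x+w]
    cs,_=cv2.findContours(z,cv2.RETR_EXTERNAL,cv2.CHAIN_APPROX_NONE)
    c=max(cs,key=cv2.contourArea);print(n,cv2.contourArea(c),cv2.minAreaRect(c),cv2.fitEllipse(c),cv2.boundingRect(c))
```

```text
scene 483.0 ((217.5, 150.5), (21.0, 29.0), 90.0) ((217.72341918945312, 150.6243896484375), (21.40597915649414, 28.88296127319336), 84.50350189208984) (203, 140, 30, 22)
top 679.0 ((193.0, 200.0), (28.0, 30.0), 90.0) ((192.94644165039062, 200.13136291503906), (28.26777458190918, 30.650188446044922), 96.75938415527344) (178, 186, 31, 29)
sceneB 355.5 ((311.7804870605469, 216.47561645507812), (32.015621185302734, 14.992681503295898), 51.34019470214844) ((311.7481384277344, 217.46788024902344), (14.051487922668457, 35.06382369995117), 138.93026733398438) (298, 203, 28, 29)
topB 57.0 ((342.3000183105469, 230.90000915527344), (9.391485214233398, 10.28591251373291), 26.56505012512207) ((342.01190185546875, 231.17413330078125), (9.969380378723145, 10.778223037719727), 6.176583766937256) (336, 225, 13, 13)
```

View pics/crop1.png

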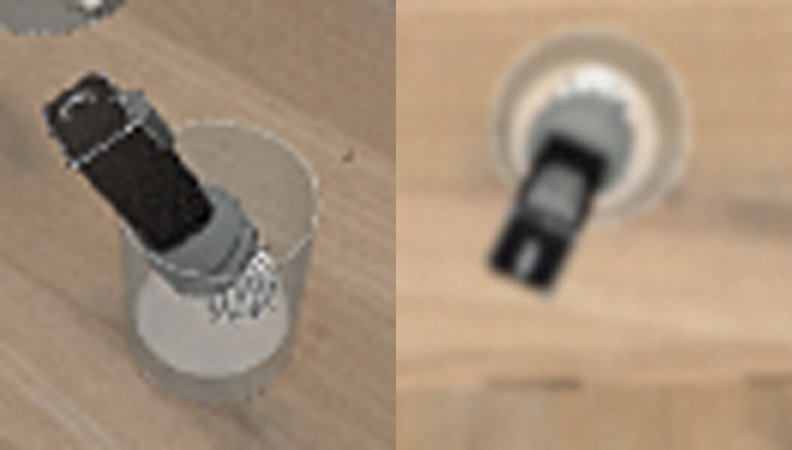

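```bash
cat > h.py <<'E'
from workcell import monitor,camera,get_calibration,bot
import numpy as np,cv2
def ray(n,u,v,cal=None):
    c=cal or get_calibration(n);V=np.array(c['view']);R,t=V[:3,:3],V[:3,3]
    d=R.T@[(u-c['cx'])/c['fx'],(v-c['cy'])/c['fy'],1];return -R.T@t,d/np.linalg.norm(d)
def tri(*rs):
    A=0;b=0
    for o,d in rs:
        P=np.eye(3)-np.outer(d,d);A=A+P;b=b+P@o
    x=np.linalg.solve(A,b);return x,[float(np.linalg.norm((np.eye(3)-np.outer(d,d))@(x-o))) for o,d in rs]
def plane(n,u,v,z):
    o,d=ray(n,u,v);return o+d*(z-o[2])/d[2]
def proj(n,p,cal=None):
    c=cal or get_calibration(n);q=np.array(c['view'])@np.r_[p,1];return np.array([c['fx']*q[0]/q[2]+c['cx'],c['fy']*q[1]/q[2]+c['cy']])
E
python3 - <<'E'
from h import *
np.set_printoptions(precision=4,suppress=True)
print('stand',tri(ray('scene',217.7,150.6),ray('top',193,200.1)),plane('top',193,200.1,.074),plane('scene',217.7,150.6,.074))
c=lambda x,y:(290+x/6,190+y/6); t=lambda x,y:(320+(x-396)/6,190+y/6)
A=tri(ray('scene',*c(92,118)),ray('top',*t(533,255)));B=tri(ray('scene',*c(208,243)),ray('top',*t(581,142)))
d=A[0]-B[0];L=np.linalg.norm(d);print('top',A,'fer',B,L,'lean',np.degrees(np.arccos(d[2]/L)),'az',np.degrees(np.arctan2(d[1],d[0])))
tip=A[0]-d/L*.17;print('tip',tip,'glass rim',plane('top',*t(592,122),.09))
E
```

```text
stand (array([0.4876, 0.218 , 0.0709]), [0.001318258670132305, 0.0013182586701323317]) [0.4865 0.2179 0.074 ] [0.486 0.214 0.074]
top (array([ 0.4002, -0.1456,  0.1639]), [0.002862813939456479, 0.002862813939456291]) fer (array([ 0.4454, -0.1679,  0.0647]), [0.0030141412462246454, 0.0030141412462248575]) 0.11121087224458409 lean 26.93281301559058 az 153.63233659919632
tip [ 0.4692 -0.1798  0.0123] glass rim [ 0.4501 -0.1692  0.09  ]
```

```bash
cat >> h.py <<'E'
from scipy.spatial.transform import Rotation as Ro
np.set_printoptions(precision=3,suppress=True)
def R_of(z,yaw_vec):
    "tool frame: z given, y nearest to yaw_vec"
    z=np.array(z)/np.linalg.norm(z);y=np.array(yaw_vec,float);y-=z*(y@z);y/=np.linalg.norm(y)
    return Ro.from_matrix(np.c_[np.cross(y,z),y,z])
def go(p,R):
    o=monitor.get_obs();C=Ro.from_euler('xyz',o['tcp_rot'],degrees=True)
    D=p-o['ee_pos'];rv=(C.inv()*R).as_rotvec()
    print('t',o['time'],'at',o['ee_pos'],o['tcp_rot'],'q',o['q'],'dist',np.linalg.norm(D))
    print('rotvec/0.1 (cur frame)',rv/.1,' shift/.04 in cur',C.inv().apply(D)/.04,' in goal frame',R.inv().apply(D)/.04)
top=np.array([.4002,-.1456,.1639]);d=np.array([-.0452,.0223,.0992]);d/=np.linalg.norm(d)
ys=np.cross([0,0,1],d)*-1
Rg=R_of(-d,ys)
stand=np.array([.487,.217,0])
E
python3 - <<'E'
from h import *
print(d,Rg.as_euler('xyz',degrees=True))
go(top+d*.227,Rg)
E
```

```text
[-0.406  0.2    0.892] [180.     26.934 153.74 ]
t 0.1 at [0.13  0.535 0.404] [-179.928    0.     166.375] q [76.376  5.009 10.039 95.102 -0.    90.001] dist 0.660317625721558
rotvec/0.1 (cur frame) [ 0.506 -4.68   2.167]  shift/.04 in cur [ -8.073 -14.367   0.962]  in goal frame [ -9.397 -12.255   5.834]
```

Request:
carry_out:
  targets: "-0.5 -0.9 0.06 0 0 0 1;-0.5 -0.9 0.06 0 0 0 1;-0.5 -0.9 0.06 0 0 0 1;-0.5 -0.9 0.06 0 0 0 1;-0.5 -0.9 0.06 0 0 0 1;-0.5 -0.9 0.06 0 0 0 1;-0.5 -0.9 0.06 0 0 0 1;-0.5 -0.9 0.06 0 0 0 1"

```text
time: 0.77
ee_pos: [0.2168, 0.2152, 0.3851]
tcp_rot: [180.0, 0.0, 166.4]
wrist_force: [1.3, -0.4, 0.2]
opening: 0.0857
grasp_force: 0.0
```

Request:
carry_out:
  targets: "-0.5 -0.9 0.06 0 0 0 1;-0.5 -0.9 0.06 0 0 0 1;-0.5 -0.9 0.06 0 0 0 1;-0.5 -0.9 0.06 0 0 0 1;-0.5 -0.9 0.06 0 0 0 1;-0.5 -0.9 0.06 0 0 0 1;-0.5 -0.9 0.06 0 0 0 1;-0.5 -0.9 0.06 0 0 0 1"

```text
time: 1.43
ee_pos: [0.2988, -0.0754, 0.368]
tcp_rot: [180.0, 0.1, 166.4]
wrist_force: [2.0, 0.8, 0.7]
opening: 0.0855
grasp_force: 0.0
```

Request:
carry_out:
  targets: "0 0 0 0.08 -0.8 0.36 1;0 0 0 0.08 -0.8 0.36 1;0 0 0 0.08 -0.8 0.36 1;0 0 0 0.08 -0.8 0.36 1;0 0 0 0.08 -0.8 0.36 1;0 0 0 0.1 -0.68 0.36 1;0 0 0 0 0 0 1;0 0 0 0 0 0 1"

```text
time: 2.1
ee_pos: [0.2988, -0.0732, 0.3678]
tcp_rot: [179.8, 26.8, 153.8]
wrist_force: [-0.3, -0.1, -0.3]
opening: 0.0852
grasp_force: 0.0
```

Run:
```python
from h import *
go(top+d*.227,Rg)
c=get_calibration('wrist');cv2.imwrite('pics/w1.png',camera('wrist')[:,:,::-1])
print(proj('wrist',top,c),proj('wrist',top-d*.03,c))
import pickle;pickle.dump(c,open('w1.pkl','wb'))
```

```text
t 2.1 at [ 0.299 -0.073  0.368] [179.824  26.838 153.78 ] q [-11.439 -46.324 -33.899  76.316  -6.443  13.244] dist 0.02845848955819098
rotvec/0.1 (cur frame) [ 0.034 -0.017  0.006]  shift/.04 in cur [-0.432 -0.502  0.261]  in goal frame [-0.432 -0.5    0.263]
[291.847 241.195] [294.863 224.465]
```

View pics/w1.png

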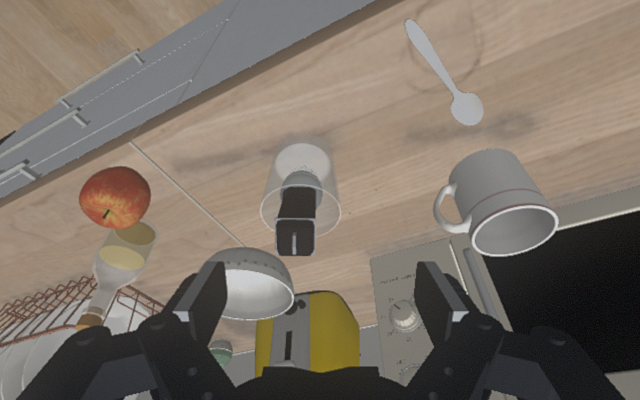

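The wrist view shows the handle's top face centred at (296,239), against a predicted (292,241). Its flats line up with the finger line. I'll refine with this ray.

Run:
```python
from h import *
import pickle
c=pickle.load(open('w1.pkl','rb'))
t=lambda x,y:(320+(x-396)/6,190+y/6)
T=tri(ray('scene',290+92/6,190+118/6),ray('top',*t(533,255)),ray('wrist',296,239,c));print(T)
top=T[0]
print(ray('wrist',296,239,c)[0])
go(top+d*.127,Rg)
```

```text
(array([ 0.401, -0.144,  0.162]), [0.003172844649443968, 0.0029196331079685057, 0.0013634951906064691])
[ 0.245 -0.048  0.304]
t 2.15 at [ 0.299 -0.073  0.368] [179.833  26.781 153.785] q [-11.45  -46.245 -33.854  76.338  -6.432  13.236] dist 0.1150716868589838
rotvec/0.1 (cur frame) [ 0.033 -0.027  0.007]  shift/.04 in cur [-0.419 -0.476  2.806]  in goal frame [-0.411 -0.466  2.809]
```

Request:
carry_out:
  targets: "-0.08 -0.16 0.3 0 0 0 1;-0.12 -0.16 0.4 0 0 0 1;-0.12 -0.15 0.4 0 0 0 1;-0.1 0 0.4 0 0 0 1;0 0 0.4 0 0 0 1;0 0 0.4 0 0 0 1;0 0 0.3 0 0 0 1;0 0 0.2 0 0 0 1"
  newtons: 40

```text
time: 2.82
ee_pos: [0.3503, -0.1194, 0.2738]
tcp_rot: [179.9, 26.6, 153.7]
wrist_force: [-0.2, 0.6, 0.4]
opening: 0.0854
grasp_force: 0.0
```

Run:
```python
from h import *
top=np.array([.401,-.144,.162])
print(monitor.get_obs()['wrist_force'])
go(top+d*.127,Rg)
```

```text
[-0.201  0.592  0.365]
t 2.8167 at [ 0.35  -0.119  0.274] [179.851  26.629 153.747] q [-17.711 -38.847 -41.106  61.347  -3.67    7.646] dist 0.001853820126495991
rotvec/0.1 (cur frame) [ 0.027 -0.053  0.001]  shift/.04 in cur [ 0.009  0.009 -0.045]  in goal frame [ 0.009  0.009 -0.045]
```

Close on the flats.

Request:
carry_out:
  targets: "0 0 0 0 0 0 0;0 0 0 0 0 0 -0.3;0 0 0 0 0 0 -0.7;0 0 0 0 0 0 -1;0 0 0 0 0 0 -1;0 0 0 0 0 0 -1;0 0 0 0 0 0 -1;0 0 0 0 0 0 -1"
  newtons: 50

```text
time: 3.48
ee_pos: [0.35, -0.1192, 0.2763]
tcp_rot: [179.8, 27.0, 153.7]
wrist_force: [-2.5, -0.8, 4.1]
opening: 0.0275
grasp_force: 52.6
```

Run:
```python
from h import *
cv2.imwrite('pics/w2.png',camera('wrist')[:,:,::-1]);print(monitor.get_obs()['opening'],monitor.get_obs()['grasp_force'])
```

```text
0.02730759821455167 52.66088783740997
```

View pics/w2.png

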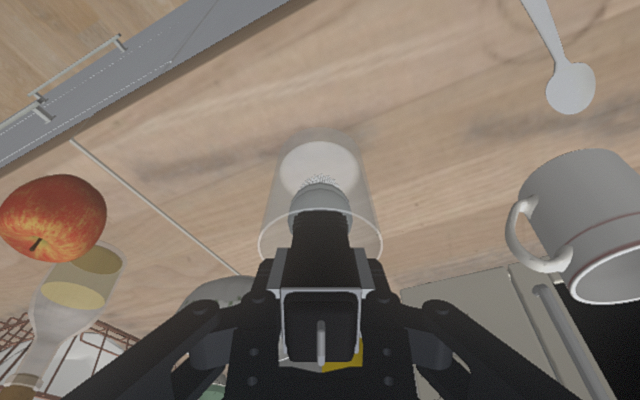

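Grip is good: opening 27.5 mm, handle between the pads with the flats seated. Lift straight up out of the glass.

Request:
carry_out:
  targets: "-0.05 0 -0.1 0 0 0 -1;-0.09 0 -0.18 0 0 0 -1;-0.18 0 -0.36 0 0 0 -1;-0.18 0 -0.36 0 0 0 -1;-0.23 0 -0.45 0 0 0 -1;-0.23 0 -0.45 0 0 0 -1;-0.23 0 -0.45 0 0 0 -1;-0.23 0 -0.45 0 0 0 -1"
  newtons: 50

```text
time: 4.2
ee_pos: [0.3496, -0.1193, 0.4021]
tcp_rot: [179.8, 26.8, 153.7]
wrist_force: [0.2, 0.1, -3.4]
opening: 0.0275
grasp_force: 51.8
```

Run:
```python
from h import *
# tool-down target; brush-up pose at stand, grasp 28mm below top => TCP z=8+170+127 mm home; 120mm above
yv=np.cross([0,0,1],d)*-1
Ru=R_of([0,0,-1],yv)
go(np.r_[stand[:2],.305+.115],Ru)
print(monitor.get_obs()['opening'],monitor.get_obs()['wrist_force'])
```

```text
t 4.2 at [ 0.35  -0.119  0.402] [179.812  26.829 153.695] q [-17.734 -36.214 -25.515  74.104  -3.67    7.658] dist 0.36372410346285444
rotvec/0.1 (cur frame) [0.03  4.682 0.   ]  shift/.04 in cur [ 0.375  9.061 -0.661]  in goal frame [ 0.64   9.06  -0.447]
0.027521210339799075 [ 0.211  0.093 -3.385]
```

Request:
carry_out:
  targets: "-0.23 0 -0.45 0 0 0 -1;0 0 0 0 0.8 0 -1;0 0 0 0 0.8 0 -1;0 0 0 0.03 0.8 0 -1;0 0 0 0 0.8 0 -1;0 0 0 0 0.8 0 -1;0 0 0 0 0.68 0 -1;0 0 0 0 0 0 -1"

```text
time: 4.87
ee_pos: [0.3505, -0.1197, 0.4208]
tcp_rot: [-180.0, -0.3, 153.7]
wrist_force: [0.7, -0.2, -2.7]
opening: 0.0278
grasp_force: 51.9
```

Request:
carry_out:
  targets: "0.03 0.4 0 0 0 0 -1;0.05 0.7 0 0 0 0 -1;0.07 0.9 0 0 0 0 -1;0.07 0.9 0 0 0 0 -1;0.07 0.9 0 0 0 0 -1;0.07 0.9 0 0 0 0 -1;0.07 0.9 0 0 0 0 -1;0.07 0.9 0 0 0 0 -1"

```text
time: 5.53
ee_pos: [0.4472, 0.1245, 0.4218]
tcp_rot: [179.9, 0.2, 153.7]
wrist_force: [0.6, -1.2, -2.3]
opening: 0.0276
grasp_force: 51.9
```

Request:
carry_out:
  targets: "0.05 0.8 0 0 0 0 -1;0.05 0.7 0 0 0 0 -1;0.05 0.6 0 0 0 0 -1;0.03 0.3 0 0 0 0 -1;0 0 0 0 0 0 -1;0 0 0 0 0 0 -1;0 0 0 0 0 0 -1;0 0 0 0 0 0 -1"

```text
time: 6.2
ee_pos: [0.4828, 0.2107, 0.4218]
tcp_rot: [180.0, 0.1, 153.7]
wrist_force: [0.8, -1.1, -3.2]
opening: 0.0274
grasp_force: 51.9
```

Run:
```python
from h import *
yv=np.cross([0,0,1],d)*-1
go(np.r_[stand[:2],.305+.115],R_of([0,0,-1],yv))
f=lambda im,x,y,w,h,k:cv2.resize(im[y:y+h,x:x+w],None,fx=k,fy=k,interpolation=cv2.INTER_CUBIC)
s=camera('scene')[:,:,::-1];t=camera('top')[:,:,::-1];cv2.imwrite('pics/s3.png',s);cv2.imwrite('pics/t3.png',t)
w=camera('wrist')[:,:,::-1];cv2.imwrite('pics/w3.png',w)
cv2.imwrite('pics/c3.png',np.vstack([np.hstack([f(s,170,50,100,125,3),f(w,200,0,220,170,2.2)[:374,:484] if 0 else cv2.resize(w,(484,375))])]))
p=np.r_[monitor.get_obs()['ee_pos'][:2],0]
for z in(.05,.1,.15,.2):print(z,proj('scene',p+[0,0,z]))
```

```text
t 6.2 at [0.483 0.211 0.422] [179.973   0.125 153.663] q [23.598  2.12   8.992 96.77  -0.078 49.935] dist 0.0077869965913662485
rotvec/0.1 (cur frame) [ 0.005  0.022 -0.013]  shift/.04 in cur [-0.025  0.187  0.046]  in goal frame [-0.026  0.187  0.046]
0.05 [218.81  158.295]
0.1 [216.412 144.33 ]
0.15 [213.875 129.552]
0.2 [211.186 113.887]
```

View pics/c3.png

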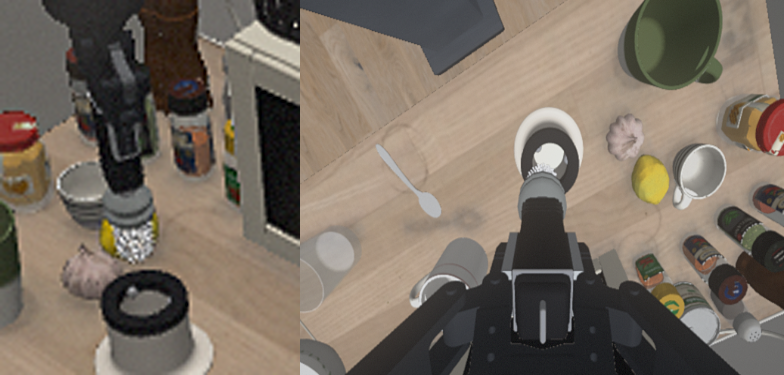

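The brush hangs nearly upright over the stand (scene tip about (214,134), wrist tip about (328,176)), and the collar is behind it. I'll compare the observed ferrule and collar with the positions expected for zero tilt.

Run:
```python
from h import *
s=cv2.imread('pics/s3.png');w=cv2.imread('pics/w3.png')
o=monitor.get_obs();R=Ro.from_euler('xyz',o['tcp_rot'],degrees=True);P=o['ee_pos']
th=np.linspace(0,2*np.pi,60)
def circ(n,c,r,k,x0,y0,img,col):
    q=np.array([(proj(n,c+[r*np.cos(a),r*np.sin(a),0])-[x0,y0]+.5)*k for a in th]).astype(int)
    cv2.polylines(img,[q],True,col,1)
out=[]
for n,im,(x0,y0,W,H,k) in(('scene',s,(190,90,50,80,7)),('wrist',w,(260,100,140,160,3.5))):
    g=cv2.resize(im[y0:y0+H,x0:x0+W],None,fx=k,fy=k,interpolation=cv2.INTER_CUBIC)
    for L,r in((.297,.0165),(.249,.021),(.229,.021)):circ(n,P+R.apply([0,0,L]),r,k,x0,y0,g,(0,0,255))
    circ(n,np.r_[stand[:2],.077],.0385,k,x0,y0,g,(0,255,0));circ(n,np.r_[stand[:2],.077],.023,k,x0,y0,g,(0,255,0))
    out.append(g)
cv2.imwrite('pics/o3.png',np.hstack([out[0],out[1][:560][:, :440]]))
```

```text
(no output)
```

View pics/o3.png

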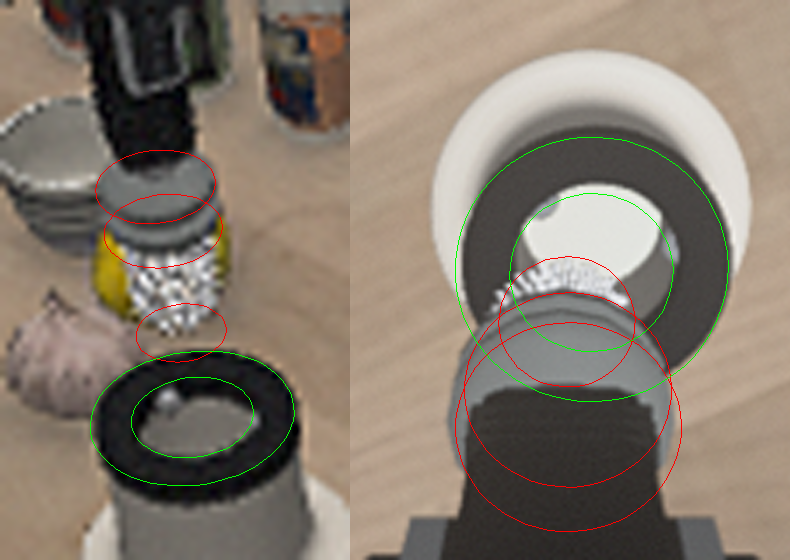

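The brush is upright: the ferrule and tip match the zero-tilt prediction within about 1 mm. The collar in the wrist view sits about 3 mm toward tool +x and 2 mm toward +y of my estimate. I'll shift, then lower the bristles into the mouth and compare again at the rim.

Request:
carry_out:
  targets: "0.02 0.1 0 0 0 0 -1;0.02 0.13 0.05 0 0 0 -1;0 0 0.3 0 0 0 -1;0 0 0.4 0 0 0 -1;0 0 0.4 0 0 0 -1;0 0 0.4 0 0 0 -1;0 0 0.3 0 0 0 -1;0 0 0.2 0 0 0 -1"

```text
time: 7.02
ee_pos: [0.486, 0.221, 0.338]
tcp_rot: [-180.0, 0.1, 153.7]
wrist_force: [2.5, 0.8, -2.4]
opening: 0.0273
grasp_force: 52.0
```

Run:
```python
from h import *
o=monitor.get_obs();print(o['ee_pos'],o['wrist_force'],o['torque'])
w=camera('wrist')[:,:,::-1];s=camera('scene')[:,:,::-1]
for n in('w4','s4'):cv2.imwrite(f'pics/{n}.png',w if n=='w4' else s)
f=lambda im,x,y,w,h,k:cv2.resize(im[y:y+h,x:x+w],None,fx=k,fy=k,interpolation=cv2.INTER_CUBIC)
cv2.imwrite('pics/c4.png',np.hstack([f(s,190,105,50,70,8)[:560],f(w,240,80,160,224,2.5)[:560]]))
```

```text
[0.486 0.221 0.338] [ 2.512  0.805 -2.375] [ 0.322 -0.716 -0.007]
```

View pics/c4.png

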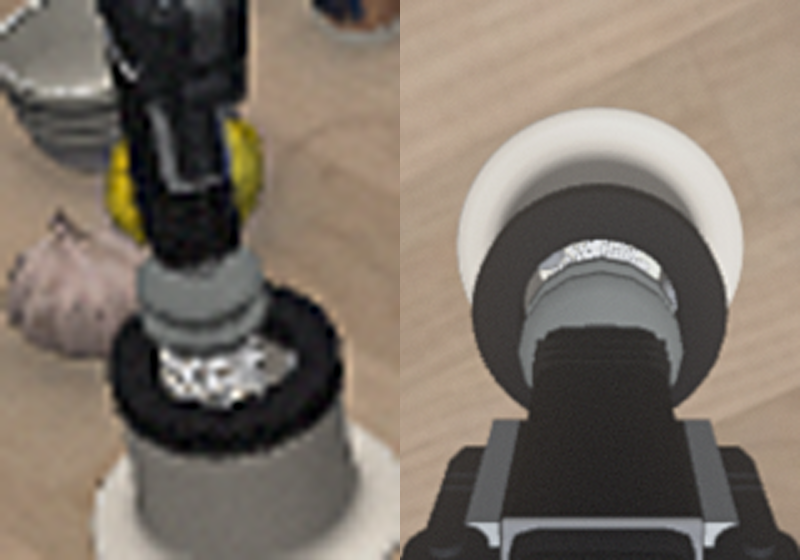

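Run:
```python
from h import *
o=monitor.get_obs();R=Ro.from_euler('xyz',o['tcp_rot'],degrees=True);P=o['ee_pos'];x=R.apply([1,0,0]);y=R.apply([0,1,0])
k=lambda p:((proj('wrist',p)-[240,80])+.5)*2.5+[400,0]
print('P',P,o['wrist_force'])
tip=P+R.apply([0,0,.297])
for s in(.045,.068):
  c=tip+[0,0,s];print(s,'front',k(c+x*.021),'c',k(c),'L',k(c-y*.021),'R',k(c+y*.021))
S=np.r_[P[:2],.077];print('collar if centred: top',k(S+x*.0385),'boretop',k(S+x*.023),'L/R',k(S-y*.0385),k(S+y*.0385))
```

```text
P [0.486 0.221 0.338] [ 3.284  1.417 -2.551]
0.045 front [605.633 256.479] c [605.529 327.04 ] L [532.429 327.051] R [678.626 327.029]
0.068 front [605.988 280.778] c [605.861 357.794] L [525.297 357.807] R [686.423 357.782]
collar if centred: top [606.506 187.334] boretop [606.411 240.535] L/R [476.985 315.583] [735.564 315.545]
```

The ferrule and collar are concentric within about 1–2 mm. I'll nudge tool +x by 1.6 mm and push down.

Request:
carry_out:
  targets: "0.04 0.02 0 0 0 0 -1;0 0 0.07 0 0 0 -1;0 0 0.08 0 0 0 -1;0 0 0.08 0 0 0 -1;0 0 0.08 0 0 0 -1;0 0 0.08 0 0 0 -1;0 0 0.05 0 0 0 -1;0 0 0 0 0 0 -1"
  newtons: 80

```text
time: 7.78
ee_pos: [0.4848, 0.222, 0.3221]
tcp_rot: [180.0, 0.1, 153.7]
wrist_force: [2.8, 0.5, 1.5]
opening: 0.0272
grasp_force: 81.7
```

Request:
carry_out:
  targets: "0 0 0.07 0 0 0 -1;0 0 0.07 0 0 0 -1;0 0 0.06 0 0 0 -1;0 0 0.06 0 0 0 -1;0 0 0.06 0 0 0 -1;0 0 0.04 0 0 0 -1;0 0 0 0 0 0 -1;0 0 0 0 0 0 -1"
  newtons: 80

```text
time: 8.45
ee_pos: [0.4858, 0.2207, 0.318]
tcp_rot: [179.5, 0.9, 153.6]
wrist_force: [-2.1, -18.0, 66.2]
opening: 0.027
grasp_force: 89.7
```

Jammed at 66 N, so I'll back off and look.

Request:
carry_out:
  targets: "0 0 -0.1 0 0 0 -1;0 0 -0.1 0 0 0 -1;0 0 -0.1 0 0 0 -1;0 0 0 0 0 0 -1;0 0 0 0 0 0 -1;0 0 0 0 0 0 -1;0 0 0 0 0 0 -1;0 0 0 0 0 0 -1"

```text
time: 9.12
ee_pos: [0.4855, 0.2215, 0.3202]
tcp_rot: [180.0, 0.3, 153.7]
wrist_force: [7.7, -2.9, 2.9]
opening: 0.0272
grasp_force: 81.7
```

Run:
```python
from h import *
o=monitor.get_obs();print(o['ee_pos'],o['tcp_rot'],o['wrist_force'],o['torque'])
w=camera('wrist')[:,:,::-1];s=camera('scene')[:,:,::-1]
cv2.imwrite('pics/w5.png',w);cv2.imwrite('pics/s5.png',s)
f=lambda im,x,y,w,h,k:cv2.resize(im[y:y+h,x:x+w],None,fx=k,fy=k,interpolation=cv2.INTER_CUBIC)
cv2.imwrite('pics/c5.png',np.hstack([f(s,190,105,50,70,8)[:560],f(w,240,80,160,224,2.5)[:560]]))
```

```text
[0.486 0.222 0.32 ] [179.98    0.31  153.669] [ 7.669 -2.898  2.939] [-0.949 -2.07   0.002]
```

View pics/c5.png

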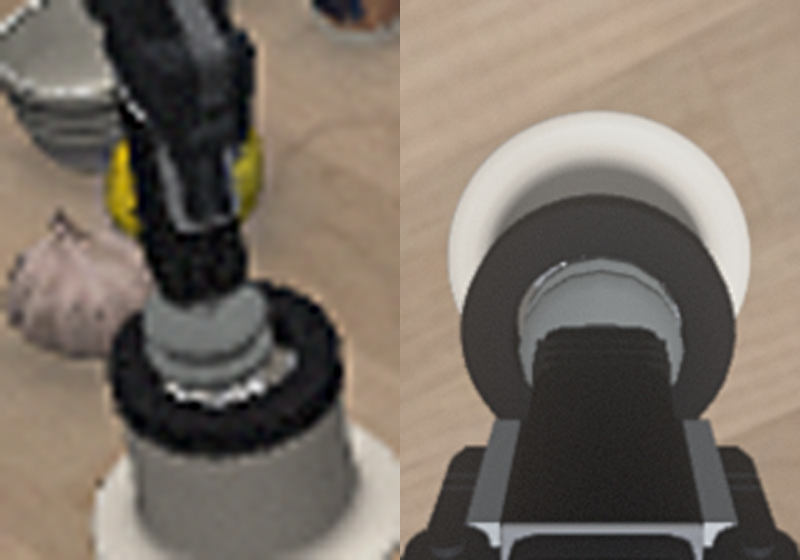

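The ferrule is still at rim height. It is off-centre toward tool +x (scene: ferrule about 208 against bore centre about 226), and the lateral force agrees. I'll raise it slightly, shift back toward −x and −y, and retry gently.

Request:
carry_out:
  targets: "0 0 -0.15 0 0 0 -1;-0.05 -0.02 0 0 0 0 -1;-0.05 -0.01 0 0 0 0 -1;0 0 0 0 0 0 -1;0 0 0.07 0 0 0 -1;0 0 0.07 0 0 0 -1;0 0 0.04 0 0 0 -1;0 0 0 0 0 0 -1"

```text
time: 9.88
ee_pos: [0.4877, 0.2192, 0.3174]
tcp_rot: [-180.0, 0.1, 153.7]
wrist_force: [2.6, 0.3, -3.8]
opening: 0.027
grasp_force: 81.2
```

Request:
carry_out:
  targets: "0 0 0.03 0 0 0 -1;0 0 0.03 0 0 0 -1;0 0 0.03 0 0 0 -1;0 0 0.03 0 0 0 -1;0 0 0 0 0 0 -1;0 0 0 0 0 0 -1;0 0 0 0 0 0 -1;0 0 0 0 0 0 -1"

```text
time: 10.55
ee_pos: [0.4879, 0.2191, 0.3134]
tcp_rot: [-180.0, 0.1, 153.7]
wrist_force: [2.8, -1.1, 3.1]
opening: 0.0271
grasp_force: 82.1
```

Run:
```python
from h import *
o=monitor.get_obs();print(o['ee_pos'],o['tcp_rot'],o['wrist_force'],o['torque'])
```

```text
[0.488 0.219 0.313] [-179.99     0.105  153.716] [ 2.764 -1.094  3.103] [-0.349 -0.825  0.007]
```

Request:
carry_out:
  targets: "0 0 0.04 0 0 0 -1;0 0 0.04 0 0 0 -1;0 0 0.04 0 0 0 -1;0 0 0.04 0 0 0 -1;0 0 0 0 0 0 -1;0 0 0 0 0 0 -1;0 0 0 0 0 0 -1;0 0 0 0 0 0 -1"

```text
time: 11.22
ee_pos: [0.4877, 0.2192, 0.3066]
tcp_rot: [-180.0, 0.1, 153.7]
wrist_force: [3.1, -2.3, -1.1]
opening: 0.0268
grasp_force: 81.7
```

Request:
carry_out:
  targets: "0 0 0.04 0 0 0 -1;0 0 0.04 0 0 0 -1;0 0 0.04 0 0 0 -1;0 0 0 0 0 0 -1;0 0 0 0 0 0 -1;0 0 0 0 0 0 -1;0 0 0 0 0 0 -1;0 0 0 0 0 0 -1"

```text
time: 11.88
ee_pos: [0.488, 0.2191, 0.3013]
tcp_rot: [-179.9, 0.1, 153.7]
wrist_force: [6.1, -2.0, -3.6]
opening: 0.0272
grasp_force: 81.2
```

Request:
carry_out:
  targets: "0 0 0.04 0 0 0 -1;0 0 0.04 0 0 0 -1;0 0 0.04 0 0 0 -1;0 0 0 0 0 0 -1;0 0 0 0 0 0 -1;0 0 0 0 0 0 -1;0 0 0 0 0 0 -1;0 0 0 0 0 0 -1"

```text
time: 12.55
ee_pos: [0.4879, 0.2192, 0.2986]
tcp_rot: [179.9, 0.2, 153.7]
wrist_force: [2.1, -2.0, 9.7]
opening: 0.0266
grasp_force: 82.8
```

Request:
carry_out:
  targets: "0 0 0.04 0 0 0 -1;0 0 0.03 0 0 0 -1;0 0 0 0 0 0 -1;0 0 0 0 0 0 -1;0 0 0 0 0 0 -1;0 0 0 0 0 0 -1;0 0 0 0 0 0 -1;0 0 0 0 0 0 -1"

```text
time: 13.22
ee_pos: [0.4878, 0.2191, 0.2984]
tcp_rot: [179.8, 0.3, 153.7]
wrist_force: [-1.9, -5.1, 28.3]
opening: 0.0271
grasp_force: 85.1
```

Run:
```python
from h import *
o=monitor.get_obs();print(o['ee_pos'],o['tcp_rot'],o['wrist_force'],o['torque'])
w=camera('wrist')[:,:,::-1];s=camera('scene')[:,:,::-1]
cv2.imwrite('pics/w6.png',w);cv2.imwrite('pics/s6.png',s)
f=lambda im,x,y,w,h,k:cv2.resize(im[y:y+h,x:x+w],None,fx=k,fy=k,interpolation=cv2.INTER_CUBIC)
cv2.imwrite('pics/c6.png',np.hstack([f(s,190,105,50,70,8)[:560],f(w,240,80,160,224,2.5)[:560]]))
```

```text
[0.488 0.219 0.298] [179.828   0.275 153.718] [-1.912 -5.129 28.272] [-1.723  0.83  -0.004]
```

View pics/c6.png

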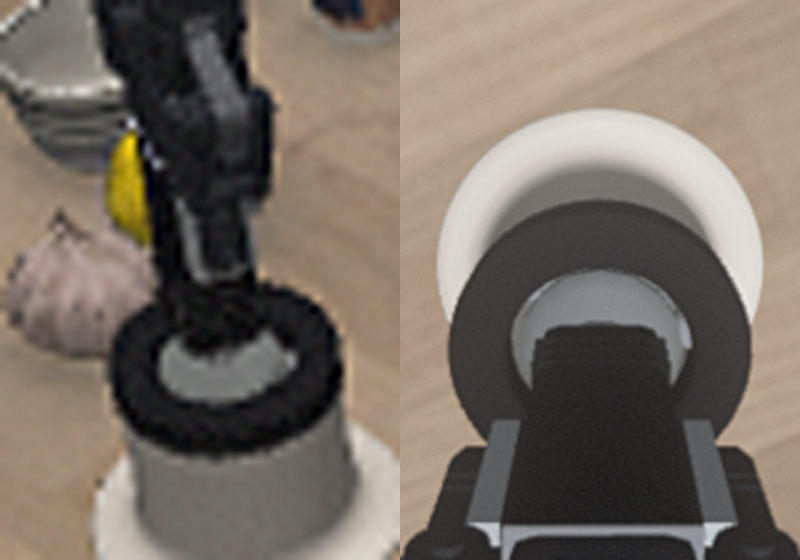

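Fully home: firm floor stop at z=0.298 and the ferrule flush with the rim. Release, then turn 90° about the tool axis while raising 5 mm.

Request:
carry_out:
  targets: "0 0 -0.05 0 0 0 -1;0 0 -0.05 0 0 0 -1;0 0 0 0 0 0 -1;0 0 0 0 0 0 1;0 0 0 0 0 0 1;0 0 0 0 0 0 1;0 0 0 0 0 0 1;0 0 0 0 0 0 1"

```text
time: 13.98
ee_pos: [0.4876, 0.2193, 0.2982]
tcp_rot: [-180.0, 0.0, 153.7]
wrist_force: [0.4, -0.1, 0.0]
opening: 0.0848
grasp_force: 0.0
```

Request:
carry_out:
  targets: "0 0 -0.05 0 0 0 1;0 0 -0.06 0 0 -0.9 1;0 0 0 0 0 -1 1;0 0 0 0 0 -1 1;0 0 0 0 0 -1 1;0 0 0 0 0 -1 1;0 0 0 0 0 -1 1;0 0 0 0 0 -1 1"

```text
time: 14.65
ee_pos: [0.4878, 0.2192, 0.3031]
tcp_rot: [-180.0, 0.1, -166.5]
wrist_force: [0.1, 0.2, -0.5]
opening: 0.0857
grasp_force: 0.0
```

Request:
carry_out:
  targets: "0 0 0 0 0 -1 1;0 0 0 0 0 -1 1;0 0 0 0 0 -1 1;0 0 0 0 0 -1 1;0 0 0 0 0 -1 1;0 0 0 0 0 -1 1;0 0 0 0 0 -1 1;0 0 0 0 0 -1 1"

```text
time: 15.32
ee_pos: [0.4878, 0.2192, 0.3031]
tcp_rot: [-179.9, 0.0, -120.6]
wrist_force: [-0.0, -0.2, -0.2]
opening: 0.0854
grasp_force: 0.0
```

Run:
```python
from h import *
o=monitor.get_obs();print(o['ee_pos'],o['tcp_rot'],o['wrist_force'],o['opening'],o['q'])
cv2.imwrite('pics/w7.png',camera('wrist')[:,:,::-1])
```

```text
[0.488 0.219 0.303] [-179.923    0.003 -120.622] [-0.027 -0.177 -0.224] 0.08535340357778728 [ 24.212   2.035  -4.243  83.675  -0.061 -35.166]
```

View pics/w7.png

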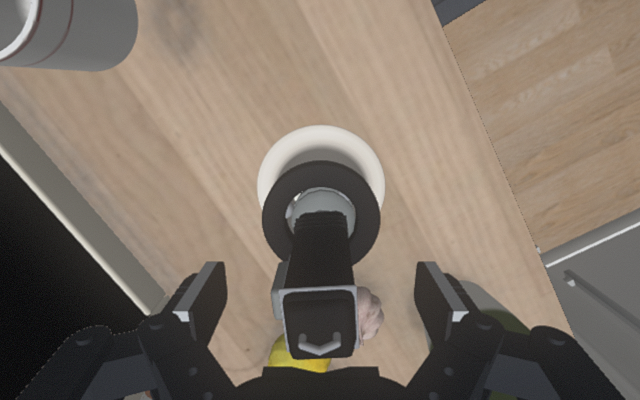

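The brush stands upright on its own in the stand, with the button on the image left at (281,280) between the pads. That view put me past the 10-picture limit (11 viewed), so I'll view no more and work from numbers. Finish the turn and squeeze.

Request:
carry_out:
  targets: "0 0 0 0 0 -0.7 0.5;0 0 0 0 0 0 0;0 0 0 0 0 0 -0.5;0 0 0 0 0 0 -1;0 0 0 0 0 0 -1;0 0 0 0 0 0 -1;0 0 0 0 0 0 -1;0 0 0 0 0 0 -1"
  newtons: 30

```text
time: 16.03
ee_pos: [0.4877, 0.2192, 0.3032]
tcp_rot: [-179.9, 0.0, -116.9]
wrist_force: [-2.3, 0.6, 3.1]
opening: 0.0278
grasp_force: 32.5
```

Opening 27.8 mm means the button is pressed. Pull up.

Request:
carry_out:
  targets: "0 0 -0.1 0 0 0 -1;0 0 -0.2 0 0 0 -1;0 0 -0.25 0 0 0 -1;0 0 -0.25 0 0 0 -1;0 0 -0.25 0 0 0 -1;0 0 -0.2 0 0 0 -1;0 0 -0.15 0 0 0 -1;0 0 0 0 0 0 -1"

```text
time: 16.7
ee_pos: [0.4879, 0.2193, 0.3607]
tcp_rot: [-179.8, 0.1, -116.9]
wrist_force: [0.4, -0.3, 0.4]
opening: 0.0281
grasp_force: 31.8
```

Request:
carry_out:
  targets: "0 0 -0.06 0 0 0 -1;0 0 -0.06 0 0 0 -1;0 0 -0.06 0 0 0 -1;0 0 -0.06 0 0 0 -1;0 0 -0.02 0 0 0 -1;0 0 -0.02 0 0 0 -1;0 0 0 0 0 0 -1;0 0 0 0 0 0 -1"

```text
time: 17.37
ee_pos: [0.4877, 0.2192, 0.3701]
tcp_rot: [-179.9, -0.0, -116.9]
wrist_force: [0.9, 0.0, -2.4]
opening: 0.0278
grasp_force: 31.2
```

Request:
carry_out:
  targets: "0 0 -0.025 0 0 0 -1;0 0 -0.025 0 0 0 -1;0 0 -0.025 0 0 0 -1;0 0 0 0 0 0 -1;0 0 0 0 0 0 -1;0 0 0 0 0 0 -1;0 0 0 0 0 0 -1;0 0 0 0 0 0 -1"

```text
time: 18.03
ee_pos: [0.4877, 0.2192, 0.3732]
tcp_rot: [-179.9, -0.0, -116.9]
wrist_force: [0.3, 0.8, -3.2]
opening: 0.0279
grasp_force: 31.4
```

Request:
carry_out:
  targets: "0 0 -0.025 0 0 0 -1;0 0 0 0 0 0 -1;0 0 0 0 0 0 -1;0 0 0 0 0 0 -1;0 0 0 0 0 0 -1;0 0 0 0 0 0 -1;0 0 0 0 0 0 -1;0 0 0 0 0 0 -1"

```text
time: 18.7
ee_pos: [0.4877, 0.2193, 0.3741]
tcp_rot: [-179.9, -0.0, -116.9]
wrist_force: [0.9, -1.2, -3.1]
opening: 0.0277
grasp_force: 31.3
```

Request:
carry_out:
  targets: "0 0 -0.025 0 0 0 -1;0 0 0 0 0 0 -1;0 0 0 0 0 0 -1;0 0 -0.025 0 0 0 -1;0 0 0 0 0 0 -1;0 0 0 0 0 0 -1;0 0 0 0 0 0 -1;0 0 0 0 0 0 -1"

```text
time: 19.37
ee_pos: [0.4876, 0.2192, 0.3759]
tcp_rot: [-179.9, -0.0, -116.9]
wrist_force: [1.1, -0.7, -9.9]
opening: 0.0276
grasp_force: 30.8
```

The stop is felt (−9.9 N). Relax 1 mm and release the button.

Request:
carry_out:
  targets: "0 0 0.025 0 0 0 -1;0 0 0 0 0 0 -1;0 0 0 0 0 0 -0.6;0 0 0 0 0 0 0;0 0 0 0 0 0 1;0 0 0 0 0 0 1;0 0 0 0 0 0 1;0 0 0 0 0 0 1"

```text
time: 20.03
ee_pos: [0.4877, 0.2193, 0.3758]
tcp_rot: [-179.9, 0.1, -116.9]
wrist_force: [0.2, -0.4, -0.1]
opening: 0.0846
grasp_force: 0.0
```

Run:
```python
from h import *
o=monitor.get_obs();print(o['ee_pos'],o['wrist_force'],o['opening'])
# button / handle position and ferrule seating vs. pictures before
s=camera('scene')[:,:,::-1];cv2.imwrite('pics/s8.png',s);w=camera('wrist')[:,:,::-1];cv2.imwrite('pics/w8.png',w)
B=np.array([.4878,.2191])
x=np.array([np.cos(np.radians(-26.3)),np.sin(np.radians(-26.3))])
# scene: grey ferrule visible inside the collar, before(s6) and now
a=cv2.imread('pics/s6.png');
for n,im in(('s6',a),('s8',s)):
    r=im[143:158,205:232].astype(int);g=(r.min(2)>95)&(np.ptp(r,axis=2)<25);ys,xs=np.nonzero(g);print(n,g.sum(),xs.mean()+205,ys.mean()+143)
# handle top corner: lowest/top of handle black column along predicted axis
for z in(.077,.11,.148,.153,.218,.248):print(z,proj('scene',np.r_[B,z]),proj('wrist',np.r_[B,z]))
g=cv2.cvtColor(w,cv2.COLOR_BGR2GRAY)
for r in(300,330,350):print(r,[int(v) for v in g[r,230:410:6]])
p=[proj('scene',np.r_[B,z]) for z in np.arange(.074,.2,.006)]
gs=cv2.cvtColor(s,cv2.COLOR_BGR2GRAY);print([(round(float(z),3),int(gs[int(round(q[1])),int(round(q[0]))])) for z,q in zip(np.arange(.074,.2,.006),p)])
```

```text
[0.488 0.219 0.376] [ 0.192 -0.445 -0.127] 0.08455834784024235
s6 81 217.45679012345678 151.01234567901236
s8 100 217.58 150.02
0.077 [216.653 148.612] [319.277 191.071]
0.11 [215.029 139.204] [319.109 203.848]
0.148 [213.081 127.925] [318.855 223.231]
0.153 [212.819 126.404] [318.815 226.283]
0.218 [209.26  105.793] [318.057 284.024]
0.248 [207.521  95.725] [317.439 331.14 ]
300 [172, 172, 175, 162, 155, 154, 147, 114, 150, 170, 52, 52, 51, 52, 47, 48, 50, 49, 51, 53, 51, 110, 174, 171, 162, 166, 167, 163, 149, 68]
330 [175, 171, 171, 175, 168, 170, 155, 155, 145, 150, 54, 59, 95, 62, 54, 54, 58, 50, 99, 55, 50, 163, 173, 169, 169, 174, 169, 162, 155, 173]
350 [136, 158, 164, 170, 170, 172, 201, 223, 185, 205, 234, 53, 53, 50, 49, 46, 48, 49, 53, 51, 115, 163, 169, 172, 167, 169, 167, 147, 88, 110]
[(0.074, 86), (0.08, 89), (0.086, 92), (0.092, 92), (0.098, 93), (0.104, 91), (0.11, 90), (0.116, 90), (0.122, 95), (0.128, 96), (0.134, 91), (0.14, 87), (0.146, 92), (0.152, 17), (0.158, 20), (0.164, 20), (0.17, 11), (0.176, 20), (0.182, 26), (0.188, 20), (0.194, 14)]
```

Extended: the rod shows from 0.077 to about 0.150 m, where the handle now starts. The ferrule hasn't moved. Turn back 90° and grip the flats.

Request:
carry_out:
  targets: "0 0 0 0 0 0.8 1;0 0 0 0 0 1 1;0 0 0 0 0 1 1;0 0 0 0 0 1 1;0 0 0 0 0 1 1;0 0 0 0 0 1 1;0 0 0 0 0 1 1;0 0 0 0 0 1 1"

```text
time: 20.8
ee_pos: [0.4877, 0.2193, 0.3752]
tcp_rot: [-179.9, 0.1, -161.9]
wrist_force: [-0.2, 0.6, 0.3]
opening: 0.0853
grasp_force: 0.0
```

Request:
carry_out:
  targets: "0 0 0 0 0 1 1;0 0 0 0 0 1 1;0 0 0 0 0 1 1;0 0 0 0 0 1 1;0 0 0 0 0 1 1;0 0 0 0 0 1 1;0 0 0 0 0 1 1;0 0 0 0 0 0.8 1"

```text
time: 21.47
ee_pos: [0.4877, 0.2193, 0.3752]
tcp_rot: [180.0, 0.1, 153.4]
wrist_force: [0.0, -0.5, 0.8]
opening: 0.0852
grasp_force: 0.0
```

Request:
carry_out:
  targets: "0 0 0 0 0 0 0.5;0 0 0 0 0 0 0;0 0 0 0 0 0 -0.5;0 0 0 0 0 0 -1;0 0 0 0 0 0 -1;0 0 0 0 0 0 -1;0 0 0 0 0 0 -1;0 0 0 0 0 0 -1"
  newtons: 60

```text
time: 22.13
ee_pos: [0.4877, 0.2193, 0.3751]
tcp_rot: [-180.0, 0.1, 153.7]
wrist_force: [0.8, 0.5, 0.3]
opening: 0.0278
grasp_force: 61.9
```

Gentle upward pull to check the end stop, before withdrawal.

Request:
carry_out:
  targets: "0 0 -0.02 0 0 0 -1;0 0 0 0 0 0 -1;0 0 0 0 0 0 -1;0 0 0 0 0 0 -1;0 0 0 0 0 0 -1;0 0 0 0 0 0 -1;0 0 0 0 0 0 -1;0 0 0 0 0 0 -1"

```text
time: 22.8
ee_pos: [0.4877, 0.2193, 0.3758]
tcp_rot: [-180.0, 0.1, 153.7]
wrist_force: [-1.0, 0.8, -3.3]
opening: 0.0274
grasp_force: 61.7
```

Request:
carry_out:
  targets: "0 0 0.06 0 0 0 -1;0 0 0.06 0 0 0 -1;0 0 0 0 0 0 -1;0 0 0 0 0 0 -1;0 0 0 0 0 0 -1;0 0 0 0 0 0 -1;0 0 0 0 0 0 -1;0 0 0 0 0 0 -1"

```text
time: 23.47
ee_pos: [0.4878, 0.2193, 0.3716]
tcp_rot: [180.0, 0.1, 153.7]
wrist_force: [0.1, -1.1, 4.9]
opening: 0.0274
grasp_force: 62.6
```

Request:
carry_out:
  targets: "0 0 0.04 0 0 0 -1;0 0 0 0 0 0 -1;0 0 0 0 0 0 -1;0 0 0 0 0 0 -1;0 0 0 0 0 0 -1;0 0 0 0 0 0 -1;0 0 0 0 0 0 -1;0 0 0 0 0 0 -1"

```text
time: 24.13
ee_pos: [0.4877, 0.2192, 0.3712]
tcp_rot: [179.9, 0.2, 153.7]
wrist_force: [-2.3, -1.5, 13.7]
opening: 0.0272
grasp_force: 63.7
```

It's locked: the handle resists firmly. Return to the upper side of the play, dwell, then pull out.

Request:
carry_out:
  targets: "0 0 -0.06 0 0 0 -1;0 0 -0.06 0 0 0 -1;0 0 0 0 0 0 -1;0 0 0 0 0 0 -1;0 0 0 0 0 0 -1;0 0 0 0 0 0 -1;0 0 0 0 0 0 -1;0 0 0 0 0 0 -1"
  newtons: 80

```text
time: 24.8
ee_pos: [0.4877, 0.2193, 0.374]
tcp_rot: [-180.0, 0.1, 153.7]
wrist_force: [0.4, 0.3, -3.1]
opening: 0.0273
grasp_force: 78.7
```

Request:
carry_out:
  targets: "0 0 -0.06 0 0 0 -1;0 0 -0.08 0 0 0 -1;0 0 -0.1 0 0 0 -1;0 0 -0.1 0 0 0 -1;0 0 -0.1 0 0 0 -1;0 0 -0.1 0 0 0 -1;0 0 -0.1 0 0 0 -1;0 0 0 0 0 0 -1"

```text
time: 25.47
ee_pos: [0.4877, 0.2193, 0.4014]
tcp_rot: [179.9, 0.2, 153.7]
wrist_force: [0.3, -0.1, -3.7]
opening: 0.0269
grasp_force: 81.5
```

Request:
carry_out:
  targets: "0 0 -0.2 0 0 0 -1;0 0 -0.3 0 0 0 -1;0 0 -0.4 0 0 0 -1;0 0 -0.4 0 0 0 -1;0 0 -0.4 0 0 0 -1;0 0 -0.3 0 0 0 -1;0 0 -0.1 0 0 0 -1;0 0 0 0 0 0 -1"

```text
time: 26.13
ee_pos: [0.4876, 0.2194, 0.4851]
tcp_rot: [179.9, 0.1, 153.7]
wrist_force: [0.1, -0.5, -2.0]
opening: 0.0271
grasp_force: 81.5
```

Request:
carry_out:
  targets: "0 0 -0.1 0 0 0 -1;0 0 -0.15 0 0 0 -1;0 0 -0.1 0 0 0 -1;0 0 0 0 0 0 -1;0 0 0 0 0 0 -1;0 0 0 0 0 0 -1;0 0 0 0 0 0 -1;0 0 0 0 0 0 -1"

```text
time: 26.8
ee_pos: [0.4876, 0.2193, 0.4977]
tcp_rot: [-180.0, 0.1, 153.7]
wrist_force: [0.3, -0.2, -1.5]
opening: 0.0272
grasp_force: 81.5
```

Run:
```python
from h import *
o=monitor.get_obs();print(o['time'],o['ee_pos'],o['tcp_rot'],o['wrist_force'],o['opening'],o['qd'])
s=camera('scene')[:,:,::-1];cv2.imwrite('pics/s9.png',s)
B=o['ee_pos'][:2];tz=o['ee_pos'][2]-.3755+.008
zs=np.arange(tz-.02,tz+.2,.008);gs=cv2.cvtColor(s,cv2.COLOR_BGR2GRAY)
print('tip z',tz,[(round(float(z-tz),3),int(gs[tuple(np.round(proj('scene',np.r_[B,z])[::-1]).astype(int))])) for z in zs])
a=cv2.imread('pics/scene0.png')
for n,(x,y,w,h) in dict(glass=(305,205,40,52),mug=(275,145,40,52),bowl=(386,200,70,62),bottle=(412,258,36,58),spoon=(250,198,32,42)).items():
    print(n,np.abs(a[y:y+h,x:x+w].astype(int)-s[y:y+h,x:x+w]).mean())
```

```text
26.8 [0.488 0.219 0.498] [-179.975    0.066  153.722] [ 0.346 -0.225 -1.452] 0.02718591028744637 [ 0.007 -0.001  0.067  0.012 -0.056 -0.023]
tip z 0.13017512438502404 [(-0.02, 129), (-0.012, 124), (-0.004, 163), (0.004, 163), (0.012, 151), (0.02, 217), (0.028, 156), (0.036, 82), (0.044, 94), (0.052, 109), (0.06, 114), (0.068, 88), (0.076, 91), (0.084, 89), (0.092, 90), (0.1, 84), (0.108, 88), (0.116, 91), (0.124, 91), (0.132, 89), (0.14, 92), (0.148, 19), (0.156, 23), (0.164, 22), (0.172, 26), (0.18, 24), (0.188, 64), (0.196, 35)]
glass 22.892628205128204
mug 1.9878205128205129
bowl 1.9072964669738863
bottle 1.9348659003831417
spoon 1.9131944444444444
```

```bash
python3 -c "
from workcell import bot
print(bot.job_done())"
```

```text
the job is handed in; nothing more can be done
None
```

The job is handed in at 26.8 s with the brush locked at full length and held upright, bristle tip about 13 cm above the worktop; the mug, bowl, bottle and spoon look unmoved, the first push into the stand jammed at 66 N before I re-centred it, the glass's final pose was not checked, and I viewed 11 pictures against the limit of 10.

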